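# Snap the cover onto the pottery wheel's control box

### The job

The control box of the tabletop pottery wheel is open: take its clip-on cover by the grip rib from the wooden block, set it square over the box and press it straight down until both clip arms have snapped under the box's ledges and the cover sits flush on the rim all round. Press only as hard as the clips need, never force it: the box stands on soft buffers and gives way as you press, and its plastic cracks if overloaded. Then let go, and leave the pots, the jar and the wooden rib where they are.

Things in the scene. Friction and masses are not known exactly. Their poses are not given: they have to be found in the camera images.
- housing: The open control box, grey, 110 (its x) by 80 (its y) by 50 mm high, walls 5 mm, circuit board inside, top open. Origin: centre of its underside, about 28 mm above the bench; z up. It stands on soft springy buffers: pressed, it sinks straight down several mm with rising force before the clips give; the buffers then go hard soon after; let go, it rises again. It does not move sideways.
- box_rim (a point): Middle of the box's open top, level with the rim, 50 mm above the box's origin; axes as the box. The cover's plate must end flush on this rim. The plastic cracks if the load between cover and box ever passes 32 N.
- box_ledge (a point): Lower edge of one of the two ledges, at y = 44, z = 34 mm in the box's frame; the other is at y = -44. Each is a wedge, 70 mm long, on the outside of a long wall: its face slopes out from the wall (y = 40, z = 45) to this edge and ends in an undercut, under which a clip barb catches.
- mount: Steel base plate, 140 by 120 by 6 mm, screwed to the bench under the box, which stands centred on it with the same yaw. Origin: centre of its underside, on the bench.
- cover: The grey plastic clip-on cover, 120 to 200 g: plate 110 (x) by 92 (y) by 5 mm. Origin: centre of the plate's underside; z up. It lies on the wooden block at the start. Fully home, its origin is 50 mm above the box's origin and its axes are parallel to the box's (half a turn makes no difference). Unsnapped it perches about 12 mm higher, its barbs on the wedges.
- cover_rib (a point): Middle of the top of the cover's grip rib, 33 mm above the cover's origin. The rib stands on the plate, straight along the cover's x: 60 mm long, 16 mm wide, 28 mm high above the plate.
- cover_tongue (a point): Root of one of the two locating tongues, at x = 48 mm (outer face), z = 0 in the cover's frame; the other is at x = -48. Each hangs down 14 mm, is 5 mm thick and 50 mm wide with a rounded tip, and drops inside the box's end walls with 2 mm play.
- cover_clip (a point): Root of one of the two sprung clip arms, at y = 47.5 mm in the cover's frame; the other at y = -47.5. An arm hangs down 22 mm, 30 mm wide, with a round 5 mm barb inside whose innermost point is at y = 41. Pressed, the arms spread over the wedges and, some 3 mm before home, jump under the ledges with a felt drop in force; that takes about 9 to 25 N in all, depending on friction.
- block: Plain wooden block, 70 by 60 by 34 mm high, fixed on the bench, on which the cover lies at the start. Origin: centre of its underside.
- mug: Terracotta mug, 80 mm across, 90 mm high, upright. Bystander. Origin: centre of its underside.
- bowl: White ceramic bowl, 110 mm across, 50 mm high. Bystander. Origin: centre of its underside.
- jar: Closed glass jar, 56 mm across, 70 mm high, upright. Bystander. Origin: centre of its underside.
- rib: Flat wooden potter's rib, 80 by 40 by 8 mm, lying on the bench. Bystander. Origin: centre of its underside.
Not all that is in view belongs to the job. What is shaped like the mount but green or red is not meant.

How it is judged:
On the way, in this order (a step that is already met when the one before it is completed fails the run):
1. the cover has been lifted off the block (distance between cover and block above 0.06 m), for 0.1 s.
2. the cover is home on the box with its clips under the ledges (z of cover in the frame of housing between 0.047 and 0.052 m and horizontal distance between cover and housing below 0.004 m and angle between the z axis of cover and the z axis of housing, either way round below 0.035 rad and angle between the x axis of cover and the x axis of housing, either way round below 0.07 rad), for 0.2 s.
At the end, for the whole second after the job is handed in: The cover lies flush on the box's rim (origin 47 to 52 mm above the box's origin), within 4 mm of centre, within 2 degrees of level and 4 degrees of square with it, at rest and released (all of step 2 and linear speed of cover below 0.02 m/s and contact force between the fingers and cover below 0.1 N); the robot touches nothing.
It fails at once if the cover was loaded with more than 32 N against the box (contact force between cover and housing above 32 N).
It fails at once if the robot leaned on the open box itself with more than 15 N (contact force between the fingers and housing above 15 N).
It fails at once if a pot, the jar or the rib was shoved more than 30 mm (distance of any of mug, bowl, jar, rib from where it was at the start of the episode above 0.03 m).
It also fails if it takes over 61 s, if anything falls off the work surface, if the arm or the gripper's body presses on something with over 40 N, if the wrist force passes 120 N, or if a joint passes its speed limit or range.

### The arm

A 6-joint arm with a two-finger parallel gripper is mounted at the origin on the work surface. World frame = base frame: x ahead of the robot, y to its left, z up, the work surface at z = 0. Lengths are in m, angles in rad, forces in N, time in s.
With the tool pointing down it reaches from about 0.325 to 0.775 m from the base axis. Payload 5.5 kg.
Tool frame: the origin (TCP) lies between the finger pads; the fingertips stand env.tcp_to_tips ahead of it and the grasp point (between the pads) lies 8 mm behind it (env.tcp_to_tips is the distance from the TCP to the fingertips, in m); z points along the fingers, y is the line along which they close (so a half turn about z gives the same grasp; the last joint's range is limited). The gripper opens to 85 mm and grips with 20 to 120 N. Pads are 22 mm wide; open, the fingers measure 114 mm over their backs; the gripper's body (76 mm by 85 mm) begins 54 mm behind the grasp point. The pads swing forward as they close: fully open they stand 13 mm farther back than shut.
Start: joints at [-1.247, 0.091, 1.231, -0, 1.82, -0.057], TCP at [0.223, -0.557, 0.242] pointing down, gripper open.
Joint ranges: [-2.87, 2.87], [-0.86, 2.18], [0.17, 2.46], [-1.51, 4.65], [0.06, 2.69], [-2.65, 2.65]. Speed limits (rad/s): [2.57, 2.57, 3.01, 3.14, 3.14, 3.14].

### API

Orientations are given as a 3x3 rotation matrix whose columns are the frame's x, y, z axes.
In Python, from plant import env gives the robot as it stands. The module is installed in compiled form; this text tells all that it offers.
- The arm moves only by the shell command python3 -m jog 'ROWS' [FORCE]. ROWS is JSON, a list of rows, each an object with "linear": the shift along the tool's x, y, z in mm, a list of three; "rotation": the turn, a rotation vector about the tool's x, y, z in rad, a list of three; "gripper": the closure, from -1 (fully open) to 1 (shut). In form: [{"linear": [x, y, z], "rotation": [wx, wy, wz], "gripper": gripper}, ...]. A call has exactly 8 rows; each row is the pose to reach, as a shift and turn from the pose commanded when the call began, along the tool's axes at that moment; what a row does not reach only later rows make up. A row lasts 1/12 s, in which the tool goes at most 41.7 mm and 7.16 degrees, less where a joint would pass 70% of its speed; a pose out of reach is approached as far as the arm can. A call with a gripper value outside its range is refused whole. The fingers move at their own pace and stop on an object; FORCE is the grip in N (left out, the last holds). Time passes only in rows, so rows that repeat a pose let the fingers close, or fill a call up. It gives the time, the measured TCP pose, the force, the opening and the grip force at its end, in the units of the state.
- env.state(): the state, without advancing time (a new reading comes with each control period).
- env.read_camera(name): name is "scene" or "side" or "wrist"; returns the picture (384x512x3 uint8, blue, green, red); there is no depth.
- env.get_calibration(name): a dict with "intrinsics" (3x3 intrinsics, pixels), "rvec" (rotation vector, rad) and "tvec" (3), from world to camera coordinates, as OpenCV has them; the wrist camera has in their place "mount" (4x4, takes a point from camera to tool coordinates, whose origin is the TCP and whose axes are the flange's). Camera axes: x right, y down, z forward; pixel columns grow to the right and rows downward; lengths in m; the calibration is good to about 2 mm. The wrist camera is an equidistant fisheye: a pixel r from the principal point sees the ray r / f radians off the axis. A picture is of the moment at which its call begins: read the wrist's pose just before it. get_calibration takes no time and is no camera call.
- env.finish_job(): hands the job in; it is judged then, once.
The state is a dict: "clock": time; "qpos": joint angles; "qd": joint speeds; "joint_torque": joint torques, N m; "ee_pos": TCP position; "tcp_rot": TCP orientation; "contact_force": force on the tool from outside, world axes, zero at the start; "wrist_torque": the same for the moment, N m; "grip_width": finger opening in m; "gripper_force": force on a finger pad.
Only numpy, scipy, OpenCV 4.12 (cv2) and the standard library are available. Lean on these libraries where they do the work, as an engineer would, in place of code of your own. Each camera call takes 0.05 s, during which the arm holds its last target. There are 200 camera calls.

## Working session

There is one attempt and no reset: what is moved stays moved. The work goes in short steps, Python scripts to look and compute and a shell command to move; the robot and the scene stay as the last step left them, time stands still between calls to the robot, and variables do not carry over. Pictures are saved under pics/ and viewed, at most 10 in all, crops included, and the job is handed in when it is done.

```bash
mkdir -p pics; cat > h.py <<'E'
import numpy as np, cv2
from plant import env
def cal(n):
    c=env.get_calibration(n); return c
def ray(n,px,st=None):
    c=cal(n); K=np.array(c["intrinsics"])
    if n=="wrist":
        M=np.array(c["mount"]); d=np.array([(px[0]-K[0,2])/K[0,0],(px[1]-K[1,2])/K[1,1]]); r=np.linalg.norm(d)
        v=np.array([*(d/r*np.sin(r) if r>0 else d),np.cos(r)])
        R=np.array(st["tcp_rot"]); return R@M[:3,3]+np.array(st["ee_pos"]), R@M[:3,:3]@v
    R=cv2.Rodrigues(np.array(c["rvec"],float))[0]; t=np.array(c["tvec"],float).ravel()
    v=np.linalg.inv(K)@[px[0],px[1],1]; return -R.T@t, R.T@v
def onz(n,px,z,st=None):
    o,v=ray(n,px,st); return o+v*(z-o[2])/v[2]
def proj(n,P):
    c=cal(n); return cv2.projectPoints(np.array(P,float).reshape(-1,3),np.array(c["rvec"],float),np.array(c["tvec"],float),np.array(c["intrinsics"]),None)[0].reshape(-1,2)
E
python3 - <<'E'
from h import *
a=env.read_camera("scene");b=env.read_camera("side");s=env.state();w=env.read_camera("wrist")
for n,i in zip(("scene","side","wrist"),(a,b,w)): cv2.imwrite(f"pics/{n}0.png",i)
cv2.imwrite("pics/all0.png",cv2.resize(np.vstack([np.hstack([a,b])]),(800,300)))
print(s); print(env.tcp_to_tips)
for n in("scene","side"): print(n,ray(n,(256,192)))
print(cal("wrist"))
E
```

```text
{'clock': 0.1, 'qpos': array([-1.24668694e+00,  9.18424553e-02,  1.23177254e+00,  2.84049619e-05,
        1.81977028e+00, -5.67091949e-02]), 'qd': array([-5.73808655e-05, -1.95816938e-03, -1.62473746e-03,  5.91802701e-04,
        1.06209860e-03,  7.71003828e-06]), 'joint_torque': array([ 2.73933212e-03, -4.60217285e+01, -4.19218719e+01, -7.41036570e-05,
        1.05995566e-02,  1.22111055e-05]), 'ee_pos': array([ 0.2229398 , -0.55680685,  0.24122465]), 'tcp_rot': array([[ 9.28358140e-01,  3.71686517e-01, -5.44790297e-04],
       [ 3.71686894e-01, -9.28356578e-01,  1.70805373e-03],
       [ 1.29100888e-04, -1.78817700e-03, -9.99998393e-01]]), 'contact_force': array([-0.06966885, -0.16843744, -0.5299092 ]), 'wrist_torque': array([-0.015479  ,  0.04972326,  0.02194681]), 'gripper_force': 0.0, 'grip_width': 0.08521375325996089}
0.011
scene (array([1.01849406, 0.457744  , 1.02546153]), array([-0.39488973, -0.41062032, -0.82196046]))
side (array([-0.00477757,  0.76968037,  0.87572539]), array([ 0.44658293, -0.6282094 , -0.63717989]))
{'intrinsics': array([[297.31863964,   0.        , 251.725592  ],
       [  0.        , 297.31863964, 200.71619166],
       [  0.        ,   0.        ,   1.        ]]), 'mount': array([[-5.69873222e-04, -9.46074387e-01, -3.23948961e-01,
         8.37099299e-02],
       [ 9.99999661e-01, -3.46487383e-04, -7.47247929e-04,
        -1.67424245e-04],
       [ 5.94707899e-04, -3.23949277e-01,  9.46074264e-01,
        -1.31987870e-01],
       [ 0.00000000e+00,  0.00000000e+00,  0.00000000e+00,
         1.00000000e+00]])}
```

View pics/scene0.png

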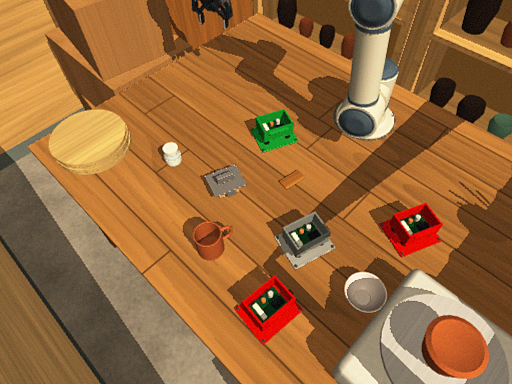

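View pics/side0.png

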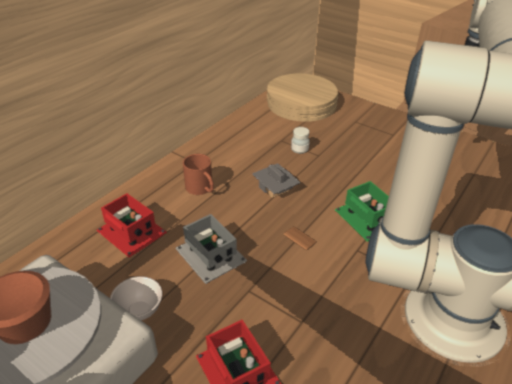

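Scene picture: candidates for the box are grey (305,240), red (268,308), red (412,230) and green (274,130). I choose the grey one. The only grey cover with a rib is at (225,181) in scene and (277,180) in side. Next is one close crop of both.

```bash
python3 - <<'E'
from h import *
a=cv2.imread("pics/scene0.png");b=cv2.imread("pics/side0.png")
def crop(i,x,y,w,h): return cv2.resize(i[y:y+h,x:x+w],(400,300),interpolation=cv2.INTER_CUBIC)
cv2.imwrite("pics/crop0.png",np.vstack([np.hstack([crop(a,190,150,80,60),crop(b,240,150,80,60)]),np.hstack([crop(a,265,200,80,60),crop(b,170,210,80,60)])]))
for n,p,z in(("scene",(225,181),.045),("side",(277,180),.045),("scene",(305,236),.078),("side",(210,240),.078)): print(n,onz(n,p,z).round(3))
E
```

```text
scene [ 0.585 -0.133  0.045]
side [ 0.561 -0.129  0.045]
scene [0.576 0.187 0.078]
side [0.537 0.192 0.078]
```

View pics/crop0.png

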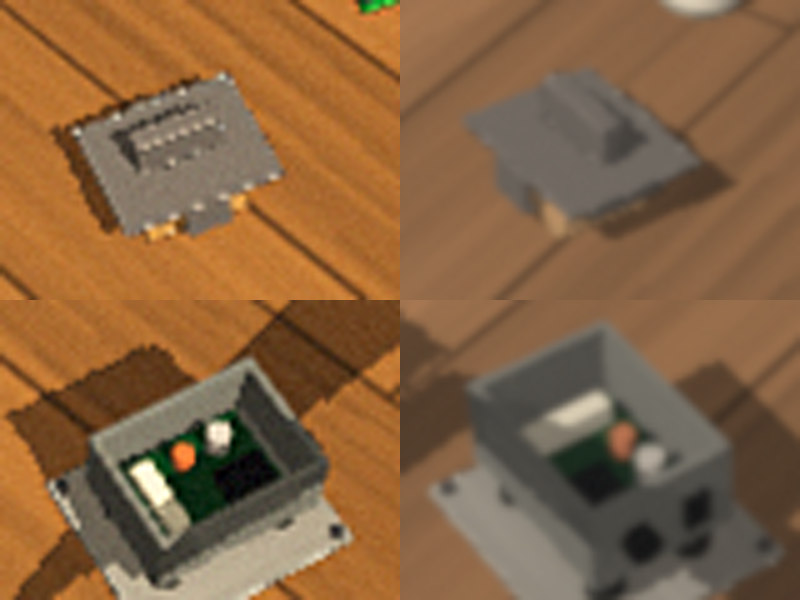

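The crop shows the cover on the light wooden block with its rib lying towards the robot's left-right. The grey box with its circuit board stands on a grey plate, so the choice is confirmed. I read plate and rim corners from it.

```bash
python3 - <<'E'
from h import *
def f(n,c,z):
    P=np.array([onz(n,p,z)[:2] for p in c]); e=[P[(i+1)%4]-P[i] for i in range(4)]
    print(n,P.mean(0).round(4),[ (round(np.linalg.norm(v)*1e3),round(np.degrees(np.arctan2(v[1],v[0]))%180,1)) for v in e])
f("scene",[(205,176),(235.6,165.2),(246.4,185.2),(215.2,197)],.038)
f("side",[(253,174),(277,164),(300,182),(274,194)],.038)
f("scene",[(283.4,227.4),(315,212),(330.4,232),(297,250)],.078)
f("side",[(183.6,227.6),(211,214.6),(236.4,238),(209,254)],.078)
# others
for n,p,z in(("scene",(172,155),.06),("scene",(291,180),.008),("scene",(210,240),.06),("scene",(365,292),.03),("scene",(274,130),.05)):print(p,onz(n,p,z).round(3))
s=env.state();print(s["ee_pos"],np.degrees(np.arctan2(s["tcp_rot"][1,1],s["tcp_rot"][0,1])))
E
```

```text
scene [ 0.5795 -0.1375] [(107, np.float64(158.2)), (90, np.float64(68.6)), (106, np.float64(158.8)), (91, np.float64(69.2))]
side [ 0.5731 -0.1415] [(88, np.float64(71.1)), (107, np.float64(162.2)), (94, np.float64(71.7)), (108, np.float64(159.0))]
scene [0.5584 0.178 ] [(106, np.float64(162.4)), (76, np.float64(73.7)), (111, np.float64(163.7)), (78, np.float64(70.1))]
side [0.5521 0.1742] [(79, np.float64(73.1)), (105, np.float64(165.0)), (80, np.float64(76.4)), (110, np.float64(164.3))]
(172, 155) [ 0.64 -0.33  0.06]
(291, 180) [ 0.416 -0.001  0.008]
(210, 240) [ 0.762 -0.003  0.06 ]
(365, 292) [0.572 0.396 0.03 ]
(274, 130) [ 0.318 -0.168  0.05 ]
[ 0.22293977 -0.55684974  0.24138827] -68.18136921411298
```

```bash
python3 -m jog '[{"linear":[30,-16,2],"rotation":[0,0,0],"gripper":-1},{"linear":[65,-34,5],"rotation":[0,0,0],"gripper":-1},{"linear":[100,-53,8],"rotation":[0,0,0],"gripper":-1},{"linear":[135,-72,11],"rotation":[0,0,0],"gripper":-1},{"linear":[170,-90,14],"rotation":[0,0,0],"gripper":-1},{"linear":[205,-109,17],"rotation":[0,0,0],"gripper":-1},{"linear":[240,-128,20],"rotation":[0,0,0],"gripper":-1},{"linear":[275,-147,20],"rotation":[0,0,0],"gripper":-1}]'
python3 -m jog '[{"linear":[35,-18,2],"rotation":[0,0,0.1],"gripper":-1},{"linear":[70,-37,4],"rotation":[0,0,0.2],"gripper":-1},{"linear":[105,-56,6],"rotation":[0,0,0.3],"gripper":-1},{"linear":[140,-75,8],"rotation":[0,0,0.4],"gripper":-1},{"linear":[170,-92,10],"rotation":[0,0,0.5],"gripper":-1},{"linear":[195,-104,10],"rotation":[0,0,0.6],"gripper":-1},{"linear":[208,-110,10],"rotation":[0,0,0.7],"gripper":-1},{"linear":[208,-110,10],"rotation":[0,0,0.73],"gripper":-1}]'
python3 - <<'E'
from h import *
env.read_camera("wrist"); s=env.state();w=env.read_camera("wrist");cv2.imwrite("pics/w1.png",w)
print(s["clock"],s["ee_pos"],np.degrees(np.arctan2(s["tcp_rot"][1,1],s["tcp_rot"][0,1])),s["qpos"])
E
```

```text
clock: 0.82
ee_pos: [0.4243, -0.3164, 0.2213]
tcp_rot: [[0.928, 0.371, -0.001], [0.371, -0.928, 0.001], [-0.001, -0.001, -1.0]]
contact_force: [1.4, -1.1, -0.4]
grip_width: 0.0854
gripper_force: 0.0
clock: 1.48
ee_pos: [0.5774, -0.1358, 0.2112]
tcp_rot: [[0.939, -0.343, -0.001], [-0.343, -0.939, 0.002], [-0.001, -0.001, -1.0]]
contact_force: [-0.5, -0.5, 0.2]
grip_width: 0.0851
gripper_force: 0.0
1.5333 [ 0.57660515 -0.13714449  0.21128333] -110.06672866866718 [-2.91024988e-01  6.85428035e-02  1.30918976e+00  2.16935491e-04
  1.76544956e+00  1.63004352e+00]
```

View pics/w1.png

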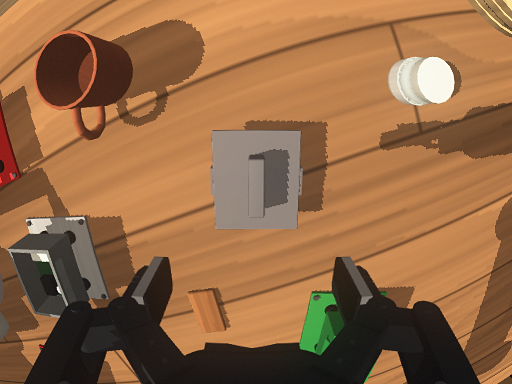

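The cover is in the middle: plate corners near (212,130), (299,130), (299,229) and (215,229), rib top x 248–264, y 155–217. The fingers are at (150,290) and (355,290), the box at left, and the cover stands square to the tool.

```bash
python3 - <<'E'
from h import *
s=env.state();w=cv2.imread("pics/w1.png")
hsv=cv2.cvtColor(w,cv2.COLOR_BGR2HSV); m=((hsv[...,1]<60)&(hsv[...,2]>40)).astype(np.uint8); k=np.zeros_like(m);k[115:245,195:320]=1
m=cv2.morphologyEx(m*k,cv2.MORPH_OPEN,np.ones((5,5)));m=cv2.morphologyEx(m,cv2.MORPH_CLOSE,np.ones((5,5)))
c=max(cv2.findContours(m,0,1)[0],key=cv2.contourArea); print(cv2.boundingRect(c))
P=np.array([onz("wrist",p,.039,s)[:2] for p in c[:,0]],np.float32)*1000
r=cv2.minAreaRect(P);print(r)
R=s["tcp_rot"];T=s["ee_pos"]
def show(n,Q):
    Q=np.array(Q);c=Q.mean(0); print(n,c.round(4),"tool mm",((c-T)@R*1e3).round(1))
    for i in range(4):
        v=Q[(i+1)%4]-Q[i];print(round(np.linalg.norm(v)*1e3,1),round(np.degrees(np.arctan2(v[1],v[0]))%180,1))
show("rib",[onz("wrist",p,.067,s) for p in((249,155),(264,155),(263,217),(248,217))])
show("plate",[onz("wrist",p,.039,s) for p in((212,130),(299.5,130),(298.5,229),(215,229))])
E
```

```text
(211, 130, 91, 99)
((575.6159057617188, -142.46383666992188), (96.76240539550781, 109.28089141845703), 69.98945617675781)
rib [ 0.5774 -0.1425  0.067 ] tool mm [  2.8   3.7 144.5]
14.1 70.1
62.8 159.8
15.1 70.0
62.8 159.0
plate [ 0.5749 -0.1425  0.039 ] tool mm [  0.6   4.5 172.5]
89.8 70.2
110.8 162.1
94.4 70.0
110.4 159.7
```

```bash
python3 -m jog '[{"linear":[2,4.3,15],"rotation":[0,0,0],"gripper":-1},{"linear":[2,4.3,40],"rotation":[0,0,0],"gripper":-1},{"linear":[2,4.3,65],"rotation":[0,0,0],"gripper":-1},{"linear":[2,4.3,90],"rotation":[0,0,0],"gripper":-1},{"linear":[2,4.3,115],"rotation":[0,0,0],"gripper":-1},{"linear":[2,4.3,135],"rotation":[0,0,0],"gripper":-1},{"linear":[2,4.3,150],"rotation":[0,0,0],"gripper":-1},{"linear":[2,4.3,157],"rotation":[0,0,0],"gripper":-1}]'
python3 -m jog '[{"linear":[0,0,0],"rotation":[0,0,0],"gripper":-0.5},{"linear":[0,0,0],"rotation":[0,0,0],"gripper":0},{"linear":[0,0,0],"rotation":[0,0,0],"gripper":0.3},{"linear":[0,0,0],"rotation":[0,0,0],"gripper":0.5},{"linear":[0,0,0],"rotation":[0,0,0],"gripper":1},{"linear":[0,0,0],"rotation":[0,0,0],"gripper":1},{"linear":[0,0,0],"rotation":[0,0,0],"gripper":1},{"linear":[0,0,0],"rotation":[0,0,0],"gripper":1}]' 80
```

```text
clock: 2.25
ee_pos: [0.5744, -0.1439, 0.0521]
tcp_rot: [[0.94, -0.342, -0.004], [-0.342, -0.94, 0.001], [-0.005, 0.0, -1.0]]
contact_force: [0.7, 0.2, 0.2]
grip_width: 0.0856
gripper_force: 0.0
clock: 2.92
ee_pos: [0.577, -0.1438, 0.0568]
tcp_rot: [[0.94, -0.342, 0.002], [-0.342, -0.94, -0.001], [0.002, -0.0, -1.0]]
contact_force: [-0.9, 1.1, 5.9]
grip_width: 0.0141
gripper_force: 80.4
```

```bash
python3 -m jog '[{"linear":[0,0,-3],"rotation":[0,0,0],"gripper":1},{"linear":[0,0,-10],"rotation":[0,0,0],"gripper":1},{"linear":[0,0,-25],"rotation":[0,0,0],"gripper":1},{"linear":[0,0,-45],"rotation":[0,0,0],"gripper":1},{"linear":[0,0,-70],"rotation":[0,0,0],"gripper":1},{"linear":[0,0,-95],"rotation":[0,0,0],"gripper":1},{"linear":[0,0,-115],"rotation":[0,0,0],"gripper":1},{"linear":[0,0,-125],"rotation":[0,0,0],"gripper":1}]'
python3 -m jog '[{"linear":[-10,-12,0],"rotation":[0,0,0],"gripper":1},{"linear":[-28,-33,0],"rotation":[0,0,0],"gripper":1},{"linear":[-48,-56,0],"rotation":[0,0,0],"gripper":1},{"linear":[-68,-80,0],"rotation":[0,0,0],"gripper":1},{"linear":[-88,-103,0],"rotation":[0,0,-0.01],"gripper":1},{"linear":[-108,-127,0],"rotation":[0,0,-0.02],"gripper":1},{"linear":[-128,-150,0],"rotation":[0,0,-0.03],"gripper":1},{"linear":[-148,-174,0],"rotation":[0,0,-0.04],"gripper":1}]'
python3 -m jog '[{"linear":[-20,-23,0],"rotation":[0,0,-0.01],"gripper":1},{"linear":[-40,-46,0],"rotation":[0,0,-0.02],"gripper":1},{"linear":[-60,-70,0],"rotation":[0,0,-0.03],"gripper":1},{"linear":[-78,-92,0],"rotation":[0,0,-0.03],"gripper":1},{"linear":[-92,-109,0],"rotation":[0,0,-0.03],"gripper":1},{"linear":[-100,-118,0],"rotation":[0,0,-0.03],"gripper":1},{"linear":[-100,-118,0],"rotation":[0,0,-0.03],"gripper":1},{"linear":[-100,-118,0],"rotation":[0,0,-0.03],"gripper":1}]'
python3 - <<'E'
from h import *
s=env.state();w=env.read_camera("wrist");cv2.imwrite("pics/w2.png",w);cv2.imwrite("pics/side2.png",env.read_camera("side"));cv2.imwrite("pics/scene2.png",env.read_camera("scene"))
print(s["clock"],s["ee_pos"],np.degrees(np.arctan2(s["tcp_rot"][1,1],s["tcp_rot"][0,1])),s["qpos"])
np.savez("s2.npz",ee_pos=s["ee_pos"],tcp_rot=s["tcp_rot"])
E
```

```text
clock: 3.58
ee_pos: [0.5769, -0.1439, 0.1838]
tcp_rot: [[0.94, -0.342, 0.004], [-0.342, -0.94, -0.001], [0.004, -0.0, -1.0]]
contact_force: [0.1, -0.3, -1.8]
grip_width: 0.0142
gripper_force: 79.7
clock: 4.25
ee_pos: [0.4949, 0.0721, 0.1785]
tcp_rot: [[0.953, -0.304, -0.003], [-0.304, -0.953, -0.0], [-0.003, 0.001, -1.0]]
contact_force: [0.6, -0.2, -1.0]
grip_width: 0.0142
gripper_force: 79.7
clock: 4.92
ee_pos: [0.4368, 0.2133, 0.1793]
tcp_rot: [[0.962, -0.274, -0.001], [-0.274, -0.962, -0.001], [-0.001, 0.002, -1.0]]
contact_force: [1.0, -0.4, -1.9]
grip_width: 0.0142
gripper_force: 79.6
4.9167 [0.43684409 0.21329572 0.17928704] -105.91885238062798 [ 3.84643319e-01 -2.19729640e-01  1.63965095e+00 -6.31138961e-04
  1.72332797e+00  2.23318135e+00]
```

View pics/w2.png

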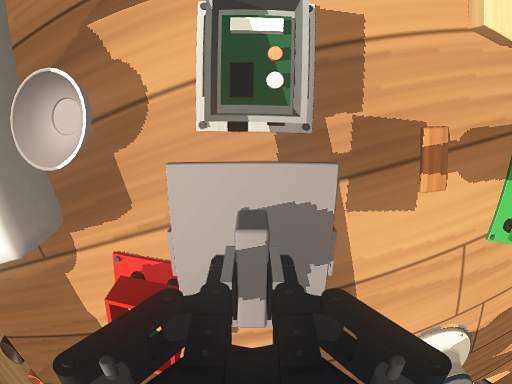

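The box rim is at the top, x 204–312, with its far end cut off. The held cover's front edge runs (167,164)–(338,163), level. I shift 24 mm ahead to get the whole box in view.

```bash
python3 -m jog '[{"linear":[4,1,0],"rotation":[0,0,0],"gripper":1},{"linear":[10,2,0],"rotation":[0,0,0],"gripper":1},{"linear":[16,3,0],"rotation":[0,0,0],"gripper":1},{"linear":[21,4,0],"rotation":[0,0,0],"gripper":1},{"linear":[24,5,0],"rotation":[0,0,0],"gripper":1},{"linear":[24,5,0],"rotation":[0,0,0],"gripper":1},{"linear":[24,5,0],"rotation":[0,0,0],"gripper":1},{"linear":[24,5,0],"rotation":[0,0,0],"gripper":1}]'
python3 - <<'E'
from h import *
s=env.state();w=env.read_camera("wrist");cv2.imwrite("pics/w3.png",w)
print(s["clock"],s["ee_pos"])
np.savez("s3.npz",ee_pos=s["ee_pos"],tcp_rot=s["tcp_rot"])
cv2.imwrite("pics/w3c.png",cv2.resize(w[0:200,150:360],(630,600),interpolation=cv2.INTER_CUBIC))
E
```

```text
clock: 5.73
ee_pos: [0.4591, 0.2019, 0.1802]
tcp_rot: [[0.961, -0.276, -0.0], [-0.276, -0.961, 0.0], [-0.0, -0.0, -1.0]]
contact_force: [0.5, -0.2, -1.8]
grip_width: 0.0147
gripper_force: 79.6
5.7333 [0.4590607  0.20190219 0.18024219]
```

View pics/w3c.png

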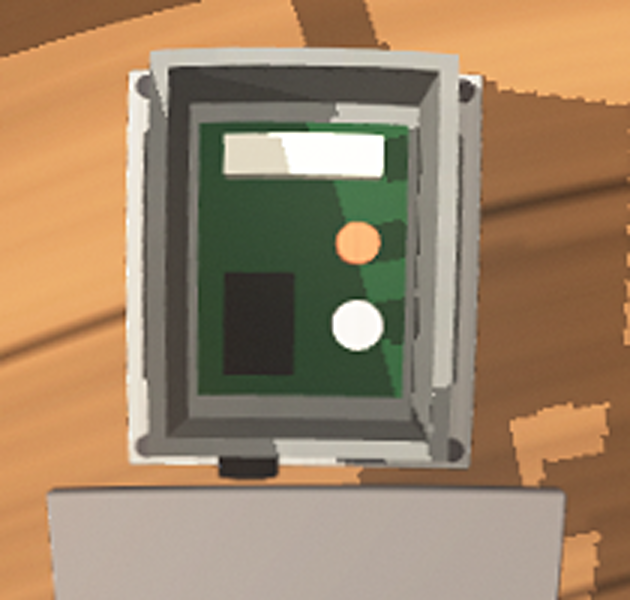

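The crop (×3, offset 150,0) shows the box rim outer corners near (153,52), (458,56), (446,461) and (148,458), and inner corners near (170,69), (441,67), (430,438) and (165,437). The cover's front edge is (48,491)–(565,490).

```bash
python3 - <<'E'
from h import *
s=dict(np.load("s3.npz"));R=s["tcp_rot"];T=s["ee_pos"]
def tool(p,z): return (onz("wrist",(150+p[0]/3,p[1]/3),z,s)-T)@R*1e3
def show(n,c,z):
    Q=np.array([tool(p,z) for p in c]);print(n,"centre",Q.mean(0).round(1))
    for i in range(len(Q)): v=Q[(i+1)%len(Q)]-Q[i];print("  ",round(np.hypot(*v[:2]),1),round(np.degrees(np.arctan2(v[1],v[0]))%180,2))
show("outer",[(153,52),(458,56),(446,461),(148,458)],.078)
show("inner",[(170,69),(441,67),(430,438),(165,437)],.078)
for dz in (.0178,.022): show("front",[(48,491),(565,490)],T[2]-dz)
show("left",[(48,491),(55,600)],T[2]-.0178);show("right",[(565,490),(560,600)],T[2]-.0178)
# initial scene corner estimate as cross-check
E
```

```text
outer centre [ 98.5  -1.4 102.2]
   79.0 90.86
   109.7 1.03
   79.8 90.68
   109.9 1.42
inner centre [ 99.3  -1.4 102.2]
   70.0 89.56
   100.1 1.14
   70.4 90.31
   99.2 1.4
front centre [53.  -0.1 17.8]
   90.9 89.91
   90.9 89.91
front centre [52.1 -0.1 22. ]
   93.5 89.91
   93.5 89.91
left centre [ 42.8 -45.8  17.8]
   20.2 1.04
   20.2 1.04
right centre [42.8 45.7 17.8]
   20.5 177.87
   20.5 177.87
```

```bash
python3 -m jog '[{"linear":[8,0,0],"rotation":[0,0,0.016],"gripper":1},{"linear":[25,-0.5,0],"rotation":[0,0,0.016],"gripper":1},{"linear":[45,-1,0],"rotation":[0,0,0.016],"gripper":1},{"linear":[65,-1.3,0],"rotation":[0,0,0.016],"gripper":1},{"linear":[83,-1.3,0],"rotation":[0,0,0.016],"gripper":1},{"linear":[96,-1.3,0],"rotation":[0,0,0.016],"gripper":1},{"linear":[101,-1.3,0],"rotation":[0,0,0.016],"gripper":1},{"linear":[101,-1.3,0],"rotation":[0,0,0.016],"gripper":1}]'
python3 -m jog '[{"linear":[0,0,5],"rotation":[0,0,0],"gripper":1},{"linear":[0,0,14],"rotation":[0,0,0],"gripper":1},{"linear":[0,0,25],"rotation":[0,0,0],"gripper":1},{"linear":[0,0,36],"rotation":[0,0,0],"gripper":1},{"linear":[0,0,45],"rotation":[0,0,0],"gripper":1},{"linear":[0,0,50],"rotation":[0,0,0],"gripper":1},{"linear":[0,0,50],"rotation":[0,0,0],"gripper":1},{"linear":[0,0,50],"rotation":[0,0,0],"gripper":1}]'
python3 - <<'E'
from h import *
s=env.state();w=env.read_camera("wrist");a=env.read_camera("scene");b=env.read_camera("side")
cv2.imwrite("pics/w4.png",w);print(s["clock"],s["ee_pos"],s["contact_force"])
def crop(i,x,y,w,h,W=400,H=300): return cv2.resize(i[y:y+h,x:x+w],(W,H),interpolation=cv2.INTER_CUBIC)
cv2.imwrite("pics/v4.png",np.hstack([crop(a,255,180,100,75),crop(b,160,180,100,75)]))
E
```

```text
clock: 6.45
ee_pos: [0.5573, 0.1749, 0.1797]
tcp_rot: [[0.956, -0.292, -0.001], [-0.292, -0.956, -0.0], [-0.001, 0.0, -1.0]]
contact_force: [0.2, 0.4, -1.7]
grip_width: 0.0146
gripper_force: 79.6
clock: 7.12
ee_pos: [0.5563, 0.1753, 0.1298]
tcp_rot: [[0.957, -0.291, -0.001], [-0.291, -0.957, -0.0], [-0.001, 0.0, -1.0]]
contact_force: [-0.3, -0.7, -0.9]
grip_width: 0.0142
gripper_force: 79.6
7.1167 [0.556267   0.17532466 0.12983444] [-0.32854847 -0.67318719 -0.90164214]
```

View pics/v4.png

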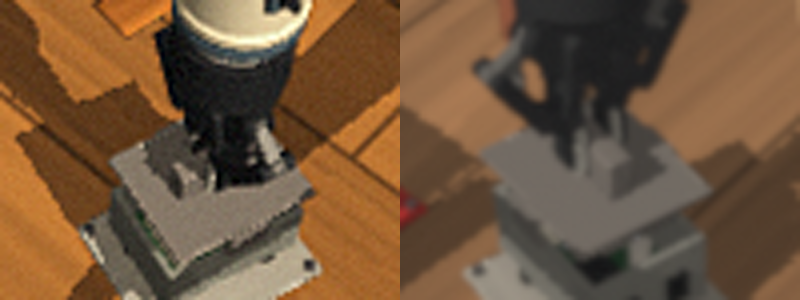

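The cover hangs level and square just above the box in both views. I now descend in small, force-checked steps.

```bash
python3 -m jog '[{"linear":[0,0,2],"rotation":[0,0,0],"gripper":1},{"linear":[0,0,4],"rotation":[0,0,0],"gripper":1},{"linear":[0,0,6],"rotation":[0,0,0],"gripper":1},{"linear":[0,0,8],"rotation":[0,0,0],"gripper":1},{"linear":[0,0,9],"rotation":[0,0,0],"gripper":1},{"linear":[0,0,10],"rotation":[0,0,0],"gripper":1},{"linear":[0,0,10],"rotation":[0,0,0],"gripper":1},{"linear":[0,0,10],"rotation":[0,0,0],"gripper":1}]' | grep -E "ee_pos|contact"
python3 -m jog '[{"linear":[0,0,0.5],"rotation":[0,0,0],"gripper":1},{"linear":[0,0,1],"rotation":[0,0,0],"gripper":1},{"linear":[0,0,1.5],"rotation":[0,0,0],"gripper":1},{"linear":[0,0,2],"rotation":[0,0,0],"gripper":1},{"linear":[0,0,2.5],"rotation":[0,0,0],"gripper":1},{"linear":[0,0,3],"rotation":[0,0,0],"gripper":1},{"linear":[0,0,3],"rotation":[0,0,0],"gripper":1},{"linear":[0,0,3],"rotation":[0,0,0],"gripper":1}]'| grep -E "ee_pos|contact"
```

```text
ee_pos: [0.5565, 0.1753, 0.1202]
contact_force: [-0.2, -0.5, -1.2]
ee_pos: [0.5565, 0.1753, 0.1172]
contact_force: [0.6, -0.3, -1.5]
```

```bash
python3 -m jog '[{"linear":[0,0,0.3],"rotation":[0,0,0],"gripper":1},{"linear":[0,0,0.6],"rotation":[0,0,0],"gripper":1},{"linear":[0,0,1],"rotation":[0,0,0],"gripper":1},{"linear":[0,0,1.3],"rotation":[0,0,0],"gripper":1},{"linear":[0,0,1.6],"rotation":[0,0,0],"gripper":1},{"linear":[0,0,2],"rotation":[0,0,0],"gripper":1},{"linear":[0,0,2],"rotation":[0,0,0],"gripper":1},{"linear":[0,0,2],"rotation":[0,0,0],"gripper":1}]'| grep -E "ee_pos|contact"
python3 -m jog '[{"linear":[0,0,0.3],"rotation":[0,0,0],"gripper":1},{"linear":[0,0,0.6],"rotation":[0,0,0],"gripper":1},{"linear":[0,0,1],"rotation":[0,0,0],"gripper":1},{"linear":[0,0,1.3],"rotation":[0,0,0],"gripper":1},{"linear":[0,0,1.6],"rotation":[0,0,0],"gripper":1},{"linear":[0,0,2],"rotation":[0,0,0],"gripper":1},{"linear":[0,0,2],"rotation":[0,0,0],"gripper":1},{"linear":[0,0,2],"rotation":[0,0,0],"gripper":1}]'| grep -E "ee_pos|contact"
```

```text
ee_pos: [0.5565, 0.1753, 0.1152]
contact_force: [-0.0, 0.4, -1.1]
ee_pos: [0.5565, 0.1753, 0.1132]
contact_force: [-0.5, -0.1, -1.1]
```

```bash
python3 -m jog '[{"linear":[0,0,0.3],"rotation":[0,0,0],"gripper":1},{"linear":[0,0,0.6],"rotation":[0,0,0],"gripper":1},{"linear":[0,0,1],"rotation":[0,0,0],"gripper":1},{"linear":[0,0,1.3],"rotation":[0,0,0],"gripper":1},{"linear":[0,0,1.6],"rotation":[0,0,0],"gripper":1},{"linear":[0,0,2],"rotation":[0,0,0],"gripper":1},{"linear":[0,0,2],"rotation":[0,0,0],"gripper":1},{"linear":[0,0,2],"rotation":[0,0,0],"gripper":1}]'| grep -E "ee_pos|contact"
python3 -m jog '[{"linear":[0,0,0.3],"rotation":[0,0,0],"gripper":1},{"linear":[0,0,0.6],"rotation":[0,0,0],"gripper":1},{"linear":[0,0,0.9],"rotation":[0,0,0],"gripper":1},{"linear":[0,0,1.2],"rotation":[0,0,0],"gripper":1},{"linear":[0,0,1.5],"rotation":[0,0,0],"gripper":1},{"linear":[0,0,1.5],"rotation":[0,0,0],"gripper":1},{"linear":[0,0,1.5],"rotation":[0,0,0],"gripper":1},{"linear":[0,0,1.5],"rotation":[0,0,0],"gripper":1}]'| grep -E "ee_pos|contact|clock|grip"
```

```text
ee_pos: [0.5567, 0.1754, 0.1115]
contact_force: [0.5, 0.1, 2.0]
clock: 11.27
ee_pos: [0.5567, 0.1753, 0.11]
contact_force: [-0.9, 0.0, 2.8]
grip_width: 0.0142
gripper_force: 80.0
```

Contact has begun, with side forces small. I press on in small steps.

```bash
python3 -m jog '[{"linear":[0,0,0.3],"rotation":[0,0,0],"gripper":1},{"linear":[0,0,0.6],"rotation":[0,0,0],"gripper":1},{"linear":[0,0,0.9],"rotation":[0,0,0],"gripper":1},{"linear":[0,0,1.2],"rotation":[0,0,0],"gripper":1},{"linear":[0,0,1.5],"rotation":[0,0,0],"gripper":1},{"linear":[0,0,1.5],"rotation":[0,0,0],"gripper":1},{"linear":[0,0,1.5],"rotation":[0,0,0],"gripper":1},{"linear":[0,0,1.5],"rotation":[0,0,0],"gripper":1}]'| grep -E "ee_pos|contact"
python3 -m jog '[{"linear":[0,0,0.3],"rotation":[0,0,0],"gripper":1},{"linear":[0,0,0.6],"rotation":[0,0,0],"gripper":1},{"linear":[0,0,0.9],"rotation":[0,0,0],"gripper":1},{"linear":[0,0,1.2],"rotation":[0,0,0],"gripper":1},{"linear":[0,0,1.5],"rotation":[0,0,0],"gripper":1},{"linear":[0,0,1.5],"rotation":[0,0,0],"gripper":1},{"linear":[0,0,1.5],"rotation":[0,0,0],"gripper":1},{"linear":[0,0,1.5],"rotation":[0,0,0],"gripper":1}]'| grep -E "ee_pos|contact"; python3 -c "
from h import *
s=env.state();print(s['wrist_torque'],s['clock'])"
```

```text
ee_pos: [0.5567, 0.1753, 0.1085]
contact_force: [1.0, -0.1, 5.1]
ee_pos: [0.5567, 0.1753, 0.1072]
contact_force: [0.2, -0.1, 5.6]
[ 0.02519014 -0.0145452   0.05030515] 12.6
```

```bash
python3 -m jog '[{"linear":[0,0,0.3],"rotation":[0,0,0],"gripper":1},{"linear":[0,0,0.6],"rotation":[0,0,0],"gripper":1},{"linear":[0,0,0.9],"rotation":[0,0,0],"gripper":1},{"linear":[0,0,1.2],"rotation":[0,0,0],"gripper":1},{"linear":[0,0,1.5],"rotation":[0,0,0],"gripper":1},{"linear":[0,0,1.5],"rotation":[0,0,0],"gripper":1},{"linear":[0,0,1.5],"rotation":[0,0,0],"gripper":1},{"linear":[0,0,1.5],"rotation":[0,0,0],"gripper":1}]'| grep -E "ee_pos|contact"
python3 -m jog '[{"linear":[0,0,0.3],"rotation":[0,0,0],"gripper":1},{"linear":[0,0,0.6],"rotation":[0,0,0],"gripper":1},{"linear":[0,0,0.9],"rotation":[0,0,0],"gripper":1},{"linear":[0,0,1.2],"rotation":[0,0,0],"gripper":1},{"linear":[0,0,1.5],"rotation":[0,0,0],"gripper":1},{"linear":[0,0,1.5],"rotation":[0,0,0],"gripper":1},{"linear":[0,0,1.5],"rotation":[0,0,0],"gripper":1},{"linear":[0,0,1.5],"rotation":[0,0,0],"gripper":1}]'| grep -E "ee_pos|contact"
```

```text
ee_pos: [0.5567, 0.1754, 0.106]
contact_force: [-0.4, 0.3, 7.2]
ee_pos: [0.5568, 0.1754, 0.1048]
contact_force: [-0.4, 0.1, 8.0]
```

```bash
python3 -m jog '[{"linear":[0,0,0.3],"rotation":[0,0,0],"gripper":1},{"linear":[0,0,0.6],"rotation":[0,0,0],"gripper":1},{"linear":[0,0,0.9],"rotation":[0,0,0],"gripper":1},{"linear":[0,0,1.2],"rotation":[0,0,0],"gripper":1},{"linear":[0,0,1.5],"rotation":[0,0,0],"gripper":1},{"linear":[0,0,1.5],"rotation":[0,0,0],"gripper":1},{"linear":[0,0,1.5],"rotation":[0,0,0],"gripper":1},{"linear":[0,0,1.5],"rotation":[0,0,0],"gripper":1}]'| grep -E "ee_pos|contact|clock|grip"
```

```text
clock: 14.6
ee_pos: [0.5568, 0.1754, 0.1037]
contact_force: [-1.1, 0.0, 9.3]
grip_width: 0.0145
gripper_force: 81.1
```

```bash
python3 -m jog '[{"linear":[0,0,0.3],"rotation":[0,0,0],"gripper":1},{"linear":[0,0,0.6],"rotation":[0,0,0],"gripper":1},{"linear":[0,0,0.9],"rotation":[0,0,0],"gripper":1},{"linear":[0,0,1.2],"rotation":[0,0,0],"gripper":1},{"linear":[0,0,1.5],"rotation":[0,0,0],"gripper":1},{"linear":[0,0,1.5],"rotation":[0,0,0],"gripper":1},{"linear":[0,0,1.5],"rotation":[0,0,0],"gripper":1},{"linear":[0,0,1.5],"rotation":[0,0,0],"gripper":1}]'| grep -E "ee_pos|contact"
```

```text
ee_pos: [0.5569, 0.1754, 0.1025]
contact_force: [-1.5, -0.5, 10.7]
```

```bash
python3 -m jog '[{"linear":[0,0,0.3],"rotation":[0,0,0],"gripper":1},{"linear":[0,0,0.6],"rotation":[0,0,0],"gripper":1},{"linear":[0,0,0.9],"rotation":[0,0,0],"gripper":1},{"linear":[0,0,1.2],"rotation":[0,0,0],"gripper":1},{"linear":[0,0,1.5],"rotation":[0,0,0],"gripper":1},{"linear":[0,0,1.5],"rotation":[0,0,0],"gripper":1},{"linear":[0,0,1.5],"rotation":[0,0,0],"gripper":1},{"linear":[0,0,1.5],"rotation":[0,0,0],"gripper":1}]'| grep -E "ee_pos|contact"
```

```text
ee_pos: [0.557, 0.1754, 0.1014]
contact_force: [-2.0, -1.2, 11.5]
```

```bash
python3 -m jog '[{"linear":[0,0,0.3],"rotation":[0,0,0],"gripper":1},{"linear":[0,0,0.6],"rotation":[0,0,0],"gripper":1},{"linear":[0,0,0.9],"rotation":[0,0,0],"gripper":1},{"linear":[0,0,1.2],"rotation":[0,0,0],"gripper":1},{"linear":[0,0,1.5],"rotation":[0,0,0],"gripper":1},{"linear":[0,0,1.5],"rotation":[0,0,0],"gripper":1},{"linear":[0,0,1.5],"rotation":[0,0,0],"gripper":1},{"linear":[0,0,1.5],"rotation":[0,0,0],"gripper":1}]'| grep -E "ee_pos|contact|clock"
```

```text
clock: 16.6
ee_pos: [0.5571, 0.1755, 0.1002]
contact_force: [-1.8, 0.1, 13.2]
```

```bash
python3 -m jog '[{"linear":[0,0,0.3],"rotation":[0,0,0],"gripper":1},{"linear":[0,0,0.6],"rotation":[0,0,0],"gripper":1},{"linear":[0,0,0.9],"rotation":[0,0,0],"gripper":1},{"linear":[0,0,1.2],"rotation":[0,0,0],"gripper":1},{"linear":[0,0,1.2],"rotation":[0,0,0],"gripper":1},{"linear":[0,0,1.2],"rotation":[0,0,0],"gripper":1},{"linear":[0,0,1.2],"rotation":[0,0,0],"gripper":1},{"linear":[0,0,1.2],"rotation":[0,0,0],"gripper":1}]'| grep -E "ee_pos|contact"
```

```text
ee_pos: [0.5572, 0.1755, 0.0992]
contact_force: [-2.6, -0.8, 13.6]
```

```bash
python3 -m jog '[{"linear":[0,0,0.3],"rotation":[0,0,0],"gripper":1},{"linear":[0,0,0.6],"rotation":[0,0,0],"gripper":1},{"linear":[0,0,0.9],"rotation":[0,0,0],"gripper":1},{"linear":[0,0,1.2],"rotation":[0,0,0],"gripper":1},{"linear":[0,0,1.2],"rotation":[0,0,0],"gripper":1},{"linear":[0,0,1.2],"rotation":[0,0,0],"gripper":1},{"linear":[0,0,1.2],"rotation":[0,0,0],"gripper":1},{"linear":[0,0,1.2],"rotation":[0,0,0],"gripper":1}]'| grep -E "ee_pos|contact"; python3 - <<'E'
from h import *
s=env.state();w=env.read_camera("wrist");a=env.read_camera("scene");b=env.read_camera("side")
print(s["clock"],s["ee_pos"],s["contact_force"],s["wrist_torque"])
def crop(i,x,y,w,h,W=400,H=300): return cv2.resize(i[y:y+h,x:x+w],(W,H),interpolation=cv2.INTER_CUBIC)
cv2.imwrite("pics/v5.png",np.vstack([np.hstack([crop(a,265,200,80,60),crop(b,170,200,80,60)]),np.hstack([crop(w,100,120,300,225),np.zeros((300,400,3),np.uint8)])]))
E
```

```text
ee_pos: [0.5573, 0.1755, 0.0983]
contact_force: [-3.1, 0.1, 15.0]
17.9333 [0.55726809 0.17550658 0.09826207] [-3.108692    0.06999147 14.95571201] [-0.17332565  0.6038131  -0.00996642]
```

View pics/v5.png

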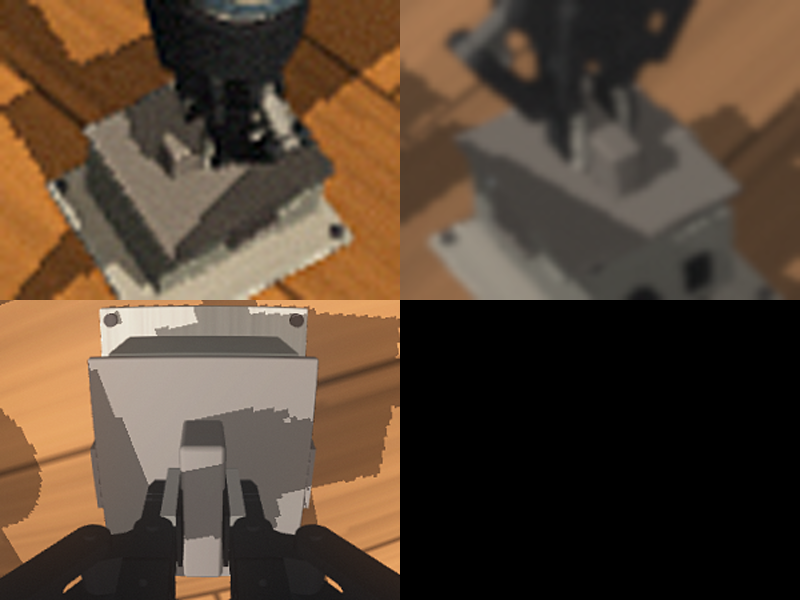

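The cover is square over the box and nearly down. The arm has drifted 0.8 mm along x under load (about 3 N sideways), so I take that back while pressing on.

```bash
python3 -m jog '[{"linear":[-0.3,0,0],"rotation":[0,0,0],"gripper":1},{"linear":[-0.6,0,0],"rotation":[0,0,0],"gripper":1},{"linear":[-0.8,0,0.3],"rotation":[0,0,0],"gripper":1},{"linear":[-0.8,0,0.6],"rotation":[0,0,0],"gripper":1},{"linear":[-0.8,0,1],"rotation":[0,0,0],"gripper":1},{"linear":[-0.8,0,1],"rotation":[0,0,0],"gripper":1},{"linear":[-0.8,0,1],"rotation":[0,0,0],"gripper":1},{"linear":[-0.8,0,1],"rotation":[0,0,0],"gripper":1}]'| grep -E "ee_pos|contact"
```

```text
ee_pos: [0.5571, 0.1755, 0.0977]
contact_force: [-1.7, -0.9, 15.6]
```

```bash
python3 -m jog '[{"linear":[0,0,0.3],"rotation":[0,0,0],"gripper":1},{"linear":[0,0,0.6],"rotation":[0,0,0],"gripper":1},{"linear":[0,0,0.9],"rotation":[0,0,0],"gripper":1},{"linear":[0,0,1.2],"rotation":[0,0,0],"gripper":1},{"linear":[0,0,1.2],"rotation":[0,0,0],"gripper":1},{"linear":[0,0,1.2],"rotation":[0,0,0],"gripper":1},{"linear":[0,0,1.2],"rotation":[0,0,0],"gripper":1},{"linear":[0,0,1.2],"rotation":[0,0,0],"gripper":1}]'| grep -E "ee_pos|contact"
```

```text
ee_pos: [0.5572, 0.1755, 0.0969]
contact_force: [-2.0, -0.6, 17.5]
```

```bash
python3 -m jog '[{"linear":[0,0,0.3],"rotation":[0,0,0],"gripper":1},{"linear":[0,0,0.6],"rotation":[0,0,0],"gripper":1},{"linear":[0,0,0.9],"rotation":[0,0,0],"gripper":1},{"linear":[0,0,1.2],"rotation":[0,0,0],"gripper":1},{"linear":[0,0,1.2],"rotation":[0,0,0],"gripper":1},{"linear":[0,0,1.2],"rotation":[0,0,0],"gripper":1},{"linear":[0,0,1.2],"rotation":[0,0,0],"gripper":1},{"linear":[0,0,1.2],"rotation":[0,0,0],"gripper":1}]'| grep -E "ee_pos|contact|clock"
```

```text
clock: 20.08
ee_pos: [0.5573, 0.1756, 0.0958]
contact_force: [-1.2, -1.2, 17.3]
```

```bash
python3 -m jog '[{"linear":[-0.2,0,0.3],"rotation":[0,0,0],"gripper":1},{"linear":[-0.2,0,0.6],"rotation":[0,0,0],"gripper":1},{"linear":[-0.2,0,0.9],"rotation":[0,0,0],"gripper":1},{"linear":[-0.2,0,1.2],"rotation":[0,0,0],"gripper":1},{"linear":[-0.2,0,1.2],"rotation":[0,0,0],"gripper":1},{"linear":[-0.2,0,1.2],"rotation":[0,0,0],"gripper":1},{"linear":[-0.2,0,1.2],"rotation":[0,0,0],"gripper":1},{"linear":[-0.2,0,1.2],"rotation":[0,0,0],"gripper":1}]'| grep -E "ee_pos|contact|clock"
```

```text
clock: 20.75
ee_pos: [0.5572, 0.1756, 0.095]
contact_force: [-1.7, -1.1, 17.7]
```

```bash
python3 -m jog '[{"linear":[-0.2,0,0.3],"rotation":[0,0,0],"gripper":1},{"linear":[-0.2,0,0.6],"rotation":[0,0,0],"gripper":1},{"linear":[-0.2,0,0.9],"rotation":[0,0,0],"gripper":1},{"linear":[-0.2,0,1.2],"rotation":[0,0,0],"gripper":1},{"linear":[-0.2,0,1.2],"rotation":[0,0,0],"gripper":1},{"linear":[-0.2,0,1.2],"rotation":[0,0,0],"gripper":1},{"linear":[-0.2,0,1.2],"rotation":[0,0,0],"gripper":1},{"linear":[-0.2,0,1.2],"rotation":[0,0,0],"gripper":1}]'| grep -E "ee_pos|contact|clock"
```

```text
clock: 21.42
ee_pos: [0.5572, 0.1757, 0.0941]
contact_force: [-0.6, -1.9, 19.3]
```

```bash
python3 -m jog '[{"linear":[-0.1,0,0.3],"rotation":[0,0,0],"gripper":1},{"linear":[-0.1,0,0.6],"rotation":[0,0,0],"gripper":1},{"linear":[-0.1,0,0.9],"rotation":[0,0,0],"gripper":1},{"linear":[-0.1,0,1.2],"rotation":[0,0,0],"gripper":1},{"linear":[-0.1,0,1.2],"rotation":[0,0,0],"gripper":1},{"linear":[-0.1,0,1.2],"rotation":[0,0,0],"gripper":1},{"linear":[-0.1,0,1.2],"rotation":[0,0,0],"gripper":1},{"linear":[-0.1,0,1.2],"rotation":[0,0,0],"gripper":1}]'| grep -E "ee_pos|contact|clock"
```

```text
clock: 22.08
ee_pos: [0.5573, 0.1757, 0.0932]
contact_force: [-1.6, -1.8, 21.0]
```

```bash
python3 - <<'E'
from h import *
s=env.state();w=env.read_camera("wrist");a=env.read_camera("scene");b=env.read_camera("side")
print(s["contact_force"],s["wrist_torque"])
def crop(i,x,y,w,h,W=400,H=300): return cv2.resize(i[y:y+h,x:x+w],(W,H),interpolation=cv2.INTER_CUBIC)
cv2.imwrite("pics/v6.png",np.hstack([crop(a,275,205,60,45),crop(b,180,205,60,45)]))
E
```

```text
[-1.63369258 -1.8209348  20.98181884] [-0.47835748  0.3794652   0.01103062]
```

View pics/v6.png

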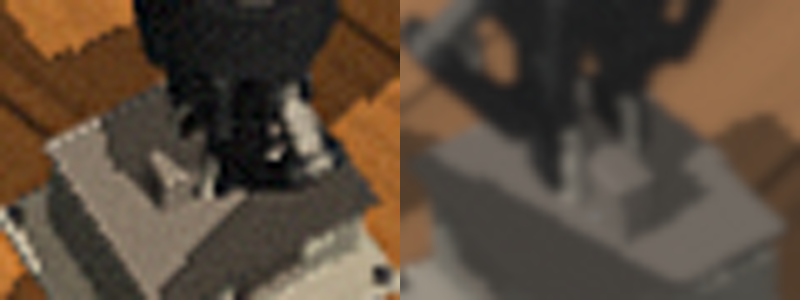

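No clear drop yet. I measure how far the box has sunk by tracking the dark holes in its end wall between the first side picture and now.

```bash
python3 - <<'E'
from h import *
b0=cv2.imread("pics/side0.png");b=env.read_camera("side")
cv2.imwrite("pics/side6.png",b)
up=lambda i:cv2.resize(i,None,fx=10,fy=10,interpolation=cv2.INTER_CUBIC)
for (x,y,w,h) in((222,245,13,12),(212,252,12,13)):
    t=up(b0[y:y+h,x:x+w]); S=up(b[y-3:y+h+9,x-5:x+w+5])
    r=cv2.matchTemplate(S,t,cv2.TM_CCOEFF_NORMED); _,m,_,l=cv2.minMaxLoc(r); print("shift px",l[0]/10-5,l[1]/10-3,m)
print("px per 10mm sink",proj("side",[.50,.19,.05])-proj("side",[.50,.19,.06]))
E
```

```text
shift px 0.20000000000000018 3.3 0.9511551856994629
shift px 0.2999999999999998 3.4000000000000004 0.9383540749549866
px per 10mm sink [[0.13908719 2.92162043]]
```

The box has sunk about 11.4 mm, so the cover is still about 3 mm above home, right before the snap. I go on gently.

```bash
python3 -m jog '[{"linear":[-0.1,0,0.2],"rotation":[0,0,0],"gripper":1},{"linear":[-0.1,0,0.4],"rotation":[0,0,0],"gripper":1},{"linear":[-0.1,0,0.6],"rotation":[0,0,0],"gripper":1},{"linear":[-0.1,0,0.8],"rotation":[0,0,0],"gripper":1},{"linear":[-0.1,0,1],"rotation":[0,0,0],"gripper":1},{"linear":[-0.1,0,1],"rotation":[0,0,0],"gripper":1},{"linear":[-0.1,0,1],"rotation":[0,0,0],"gripper":1},{"linear":[-0.1,0,1],"rotation":[0,0,0],"gripper":1}]'| grep -E "ee_pos|contact|clock"
```

```text
clock: 22.95
ee_pos: [0.5571, 0.1757, 0.091]
contact_force: [1.7, -1.1, 15.4]
```

```bash
python3 -m jog '[{"linear":[-0.1,0,0.2],"rotation":[0,0,0],"gripper":1},{"linear":[-0.1,0,0.4],"rotation":[0,0,0],"gripper":1},{"linear":[-0.1,0,0.6],"rotation":[0,0,0],"gripper":1},{"linear":[-0.1,0,0.8],"rotation":[0,0,0],"gripper":1},{"linear":[-0.1,0,0.8],"rotation":[0,0,0],"gripper":1},{"linear":[-0.1,0,0.8],"rotation":[0,0,0],"gripper":1},{"linear":[-0.1,0,0.8],"rotation":[0,0,0],"gripper":1},{"linear":[-0.1,0,0.8],"rotation":[0,0,0],"gripper":1}]'| grep -E "ee_pos|contact|clock"
```

```text
clock: 23.62
ee_pos: [0.557, 0.1757, 0.0904]
contact_force: [1.0, -1.3, 16.2]
```

The force fell from 21 to 15.4 N: that is the snap. I check the torque and the box height.

```bash
python3 - <<'E'
from h import *
b0=cv2.imread("pics/side0.png");b=env.read_camera("side");w=env.read_camera("wrist");cv2.imwrite("pics/w7.png",w)
up=lambda i:cv2.resize(i,None,fx=10,fy=10,interpolation=cv2.INTER_CUBIC)
for (x,y,w,h) in((222,245,13,12),(212,252,12,13)):
    t=up(b0[y:y+h,x:x+w]); S=up(b[y-3:y+h+9,x-5:x+w+5])
    r=cv2.matchTemplate(S,t,cv2.TM_CCOEFF_NORMED); _,m,_,l=cv2.minMaxLoc(r); print("shift px",l[0]/10-5,l[1]/10-3,m)
s=env.state();print(s["contact_force"],s["wrist_torque"],s["tcp_rot"].round(4))
E
```

```text
shift px 0.09999999999999964 2.7 0.9647060036659241
shift px 0.20000000000000018 2.7 0.9534556865692139
[ 0.23982043 -1.87502895 16.52803984] [-0.31642065  0.1495961  -0.01028156] [[ 9.566e-01 -2.913e-01  6.400e-03]
 [-2.913e-01 -9.566e-01  6.000e-04]
 [ 5.900e-03 -2.500e-03 -1.000e+00]]
```

Sink is down to 9.2 mm and the cover sits about 5 mm closer to the box: seated. I ease off to near zero load before opening.

```bash
python3 -m jog '[{"linear":[0,0,-1],"rotation":[0,0,0],"gripper":1},{"linear":[0,0,-2],"rotation":[0,0,0],"gripper":1},{"linear":[0,0,-3.5],"rotation":[0,0,0],"gripper":1},{"linear":[0,0,-5],"rotation":[0,0,0],"gripper":1},{"linear":[0,0,-6.5],"rotation":[0,0,0],"gripper":1},{"linear":[0,0,-8],"rotation":[0,0,0],"gripper":1},{"linear":[0,0,-8],"rotation":[0,0,0],"gripper":1},{"linear":[0,0,-8],"rotation":[0,0,0],"gripper":1}]'| grep -E "ee_pos|contact|clock"
```

```text
clock: 24.38
ee_pos: [0.5569, 0.1757, 0.0963]
contact_force: [5.3, -1.2, 7.9]
```

```bash
python3 -m jog '[{"linear":[0.4,0,0],"rotation":[0,0,0],"gripper":1},{"linear":[0.8,0,-0.5],"rotation":[0,0,0],"gripper":1},{"linear":[1,0,-1],"rotation":[0,0,0],"gripper":1},{"linear":[1.2,0,-2],"rotation":[0,0,0],"gripper":1},{"linear":[1.2,0,-3],"rotation":[0,0,0],"gripper":1},{"linear":[1.2,0,-3.5],"rotation":[0,0,0],"gripper":1},{"linear":[1.2,0,-3.5],"rotation":[0,0,0],"gripper":1},{"linear":[1.2,0,-3.5],"rotation":[0,0,0],"gripper":1}]'| grep -E "ee_pos|contact|clock"
```

```text
clock: 25.05
ee_pos: [0.5567, 0.1755, 0.0982]
contact_force: [3.5, 1.4, 4.1]
```

```bash
python3 -m jog '[{"linear":[0.3,0,-1],"rotation":[0,0,0],"gripper":1},{"linear":[0.5,0,-2],"rotation":[0,0,0],"gripper":1},{"linear":[0.5,0,-2],"rotation":[0,0,0],"gripper":0.4},{"linear":[0.5,0,-2],"rotation":[0,0,0],"gripper":0},{"linear":[0.5,0,-2],"rotation":[0,0,0],"gripper":-0.5},{"linear":[0.5,0,-2],"rotation":[0,0,0],"gripper":-1},{"linear":[0.5,0,-2],"rotation":[0,0,0],"gripper":-1},{"linear":[0.5,0,-2],"rotation":[0,0,0],"gripper":-1}]' 20
python3 -m jog '[{"linear":[0,0,0],"rotation":[0,0,0],"gripper":-1},{"linear":[0,0,-5],"rotation":[0,0,0],"gripper":-1},{"linear":[0,0,-15],"rotation":[0,0,0],"gripper":-1},{"linear":[0,0,-35],"rotation":[0,0,0],"gripper":-1},{"linear":[0,0,-60],"rotation":[0,0,0],"gripper":-1},{"linear":[0,0,-85],"rotation":[0,0,0],"gripper":-1},{"linear":[0,0,-105],"rotation":[0,0,0],"gripper":-1},{"linear":[0,0,-110],"rotation":[0,0,0],"gripper":-1}]'
python3 - <<'E'
from h import *
s=env.state();w=env.read_camera("wrist");a=env.read_camera("scene");b=env.read_camera("side")
np.savez("s8.npz",ee_pos=s["ee_pos"],tcp_rot=s["tcp_rot"]);print(s["clock"])
def crop(i,x,y,w,h,W=400,H=300): return cv2.resize(i[y:y+h,x:x+w],(W,H),interpolation=cv2.INTER_CUBIC)
cv2.imwrite("pics/w8.png",w)
cv2.imwrite("pics/v8.png",np.vstack([np.hstack([crop(a,265,195,80,60),crop(b,170,195,80,60)]),np.hstack([crop(w,150,100,200,150),np.zeros((300,400,3),np.uint8)])]))
E
```

```text
clock: 25.72
ee_pos: [0.5565, 0.1752, 0.0998]
tcp_rot: [[0.957, -0.291, -0.001], [-0.291, -0.957, -0.0], [-0.001, 0.0, -1.0]]
contact_force: [-0.2, 0.2, -0.7]
grip_width: 0.0836
gripper_force: 0.0
clock: 26.38
ee_pos: [0.5581, 0.1756, 0.2161]
tcp_rot: [[0.957, -0.291, 0.008], [-0.291, -0.957, 0.002], [0.007, -0.004, -1.0]]
contact_force: [0.1, 0.1, 0.5]
grip_width: 0.0853
gripper_force: 0.0
26.3833
```

View pics/v8.png

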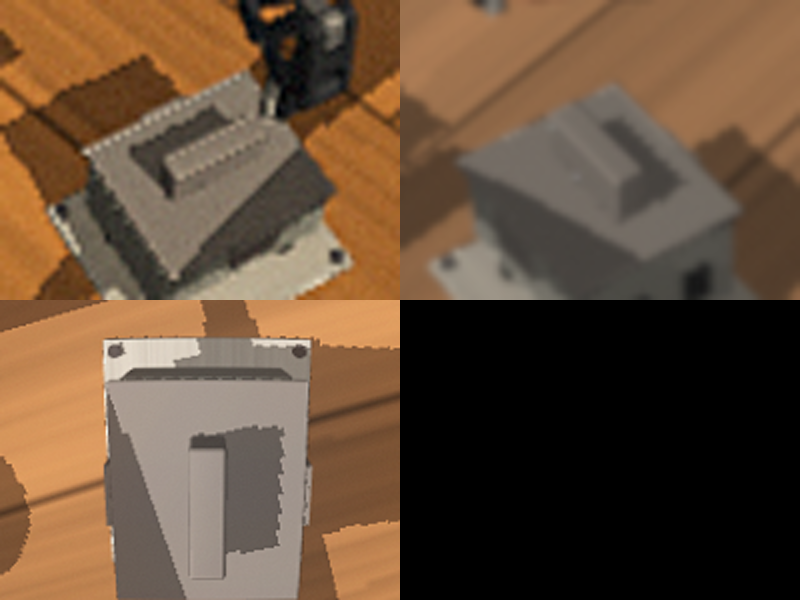

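The cover lies level and square on the box with no visible gap, and the fingers are clear. One numeric check of the plate height by projecting its expected corners.

```bash
python3 - <<'E'
from h import *
obs={"scene":np.array([(85,150),(248,72),(335,185),(175,280)])/5+[265,195],"side":np.array([(60,160),(215,85),(338,210),(240,258)])/5+[170,195]}
a=np.radians(163);u=np.array([np.cos(a),np.sin(a)]);v=np.array([-u[1],u[0]])
for z in(.079,.083,.087,.091,.095):
    P=[np.r_[np.array([.5541,.176])+i*.055*u+j*.046*v,z] for i in(1,-1) for j in(1,-1)]
    for n in obs:
        Q=proj(n,P); d=[o-Q[np.argmin(np.hypot(*(Q-o).T))] for o in obs[n]]; print(z,n,np.mean(d,0).round(1),np.std(d,0).round(1))
b0=cv2.imread("pics/side0.png");b=env.read_camera("side")
up=lambda i:cv2.resize(i,None,fx=10,fy=10,interpolation=cv2.INTER_CUBIC)
x,y,w,h=222,245,13,12
r=cv2.matchTemplate(up(b[y-3:y+h+9,x-5:x+w+5]),up(b0[y:y+h,x:x+w]),cv2.TM_CCOEFF_NORMED);print(cv2.minMaxLoc(r))
s=dict(np.load("s8.npz"));c=[(150+x/2,100+(y-300)/2) for x,y in((107,380),(306,378))]
for z in(.083,.095): 
    Q=[onz("wrist",p,z,s) for p in c]; print(z,"front width",np.linalg.norm(Q[1]-Q[0]))
E
```

```text
0.079 scene [0.2 0.5] [0.5 0.7]
0.079 side [ 3.9 -2.7] [5.5 3.3]
0.083 scene [0.1 1.2] [0.6 0.7]
0.083 side [ 4.  -1.5] [5.5 3.3]
0.087 scene [-0.1  1.9] [0.6 0.7]
0.087 side [ 4.  -0.3] [5.5 3.3]
0.091 scene [-0.2  2.6] [0.7 0.7]
0.091 side [4.1 0.9] [5.5 3.2]
0.095 scene [-0.3  3.3] [0.7 0.7]
0.095 side [4.2 2.1] [5.5 3.2]
(-0.5180971622467041, 0.9784229397773743, (100, 86), (50, 29))
0.083 front width 0.08969377221605547
0.095 front width 0.08564223379998097
```

The scene corners and the plate width both fit the home height of 83 mm, not the perched 95 mm, and the box is back up. I hand in.

```bash
python3 -c "
from plant import env
print(env.finish_job())"
```

```text
the job is handed in; nothing more can be done
None
```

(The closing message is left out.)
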